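# Slide a tall mill blank into the corner stop and cam it fast

## Task

Slide the tall pepper-mill blank across the bench, standing upright all the way and never lifted or tipped, until it is fully home against both wooden fences of the corner stop. Then swing the red-knobbed cam lever clockwise (seen from above) until the cam bites and clamps the mill firmly in the corner, without forcing it, and let go. Push and clamp gently so that the soft wood is not bruised, and leave the vase, bowl and wax jar where they are.

Things in the scene. Friction and masses are not known exactly. Their poses are not given: they have to be found in the camera images.
- mill: Tall pale beech pepper-mill blank, loose, upright on the bench. Round: straight foot 64 mm wide from 0 to 75 mm up (dark line at 50 mm), waist 44 to 58 mm wide above, darker head; 290 mm tall, about 0.5 kg, weight centred 130 mm up. Pushed on its foot below about 40 mm it slides (2 to 6 N); higher up it topples. Origin: centre of its underside, z up the mill.
- jig: Corner stop fixed to the bench: two brown wooden fences 26 mm thick, 40 mm high, square to each other. Origin on the bench, under the mill's centre when it is home. +x = slide-in direction. Back fence: face at x = 32, y -30 to 70 mm. Side fence: face at y = 32, x -30 to 32 mm, with a splayed lead-in of 20 mm. Open to -x (mill's side). Cam on the -y side, 4 mm clear of a mill on y = 0 while open.
- cam_foot: Cam clamp: dark steel foot plate fixed to the bench, with the plywood cam and its lever on an upright bolt. Origin on the bolt's axis at bench level; axes parallel to the corner stop's. The cam (48 mm disc, off-centre, 9 to 29 mm above the bench) presses the mill's foot when the lever is swung. The plate is set anew in its slot for each job, so the lever angle at which it bites differs by some tenths of a radian.
- cam_knob (a point): Upright red knob at the end of the cam lever, 18 mm in diameter, from 23 to 67 mm above the bench; this point is on its axis, 45 mm above the bench and 90 mm horizontally from the pivot bolt. The lever arm under it is 9 to 23 mm above the bench.
- cam (a joint): Lever angle, rad: 0 = open, lever pointing along the corner stop's +x; grows clockwise seen from above, stop at 2.3. Stiff, stays where it is left. Swinging it free takes about 2 N at the knob; the cam bites somewhere between 1.1 and 1.7 rad, then within 0.1 rad the force at the knob rises steeply: at 5 to 7 N the mill is firmly clamped, above 9 N the wood is bruised.
- vase: Bystander: dark turned vase, 72 mm wide, 190 mm tall, loose. Origin at the centre of its underside.
- bowl: Bystander: small brown wooden bowl, 100 mm wide, 45 mm high, loose. Origin at the centre of its underside.
- wax: Bystander: amber wax jar with brass lid, 64 mm wide, 50 mm high, loose. Origin at the centre of its underside.
Things that resemble listed ones, but are neither listed nor needed, are in the scene too. What is shaped like the cam_foot but green is not meant. Leave any green look-alike of the jig alone.

How it is judged (in metres and radians):
On the way, in this order (a step that is already met when the one before it is completed fails the run):
1. the mill has been slid home, upright, against both fences (within 3 mm), with the lever not yet swung over (horizontal distance between mill and jig below 0.003 m and angle between mill's own z axis and vertical below 0.05 rad and value of joint cam below 0.6 rad), for 0.2 s.
2. the cam lever has been swung until the cam presses on the mill with more than 8 N (value of joint cam above 0.7 rad and contact force between mill and cam_foot above 8 N), for 0.2 s.
At the end, for the whole second after the job is handed in: The mill stands still and upright (within 0.05 rad), home in the corner (its axis within 3 mm of the seat), held there by the swung cam (lever past 0.7 rad), which presses on it with more than 8 N (all of step 2 and horizontal distance between mill and jig below 0.003 m and angle between mill's own z axis and vertical below 0.05 rad and linear speed of mill below 0.01 m/s); the robot touches nothing.
It fails at once if the mill is tipped by more than 0.15 rad (angle between mill's own z axis and vertical above 0.15 rad).
It fails at once if the mill is lifted more than 8 mm off the bench (height (world z) of mill above 0.008 m).
It fails at once if the fingers or arm press the mill with more than 25 N (contact force between mill and the fingers above 25 N or contact force between mill and the arm above 25 N).
It fails at once if the mill is forced into the fences with more than 60 N (contact force between mill and jig above 60 N).
It fails at once if the vase, bowl or wax jar is moved by more than 15 mm (distance of any of vase, bowl, wax from where it was at the start of the episode above 0.015 m).
It also fails if it takes over 72 s, if anything falls off the work surface, if the arm or the gripper's body presses on something with over 40 N, if the wrist force passes 120 N, or if a joint passes its speed limit or range.

## Robot

A 6-joint arm with a two-finger parallel gripper is mounted at the origin on the work surface. World frame = base frame: x ahead of the robot, y to its left, z up, the work surface at z = 0. Lengths are in m, angles in degrees, forces in N, time in s.
With the tool pointing down it reaches from about 0.3 to 0.75 m from the base axis. Payload 8.5 kg.
Tool frame: the origin (TCP) lies at the very end of the fingers, on their centre line; the grasp point (between the pads) lies 19 mm behind it; z points along the fingers, y is the line along which they close (so a half turn about z gives the same grasp; the last joint's range is limited). The gripper opens to 85 mm and grips with 20 to 120 N. Pads are 22 mm wide; open, the fingers measure 114 mm over their backs; the gripper's body (76 mm by 85 mm) begins 54 mm behind the grasp point. The pads swing forward as they close: fully open they stand 13 mm farther back than shut.
Start: joints at [-81.606, 21.807, 74.336, -0, 83.858, -12.336], TCP at [0.195, -0.514, 0.231] pointing down, gripper open.
Joint ranges: [-178.18, 178.18], [-50.72, 133.34], [12.68, 142.11], [-81.47, 261.47], [9.98, 163.14], [-165.26, 165.26]. Speed limits (degrees/s): [136.94, 136.94, 180, 180, 180, 180].

## Interface

Orientations are given as a 3x3 rotation matrix whose columns are the frame's x, y, z axes.
In Python, from rig import * gives the robot as it stands. The module is installed in compiled form; this text tells all that it offers.
- The arm moves only by the shell command python3 -m pendant 'ROWS' [OPENING] [FORCE]. ROWS is JSON, a list of rows, each a list of 2 entries, a list of its own where there are three numbers: the shift along the tool's x, y, z as a fraction of full scale, then the turn, a rotation vector about the tool's x, y, z as a fraction of full scale. A call has 1 to 8 rows; each row shifts and turns the commanded pose from where the row before left it, along the tool's axes as they then stand; what a row does not reach is not made up. Full scale, the value 1, is 40 mm for a shift and 5 degrees for a turn. A row lasts 1/8 s, in which the tool goes at most 62.5 mm and 10.7 degrees, less where a joint would pass 70% of its speed; a pose out of reach is approached as far as the arm can. A call with a number of a shift or a turn outside -1 to 1 is refused whole. A call with a gripper value outside its range is refused whole. OPENING is the opening, from 0 (shut) to 1 (fully open), set as the call begins (- or left out, the last holds). The fingers move at their own pace and stop on an object; FORCE is the grip in N (left out, the last holds). Time passes only in rows, so rows that do not move let the fingers close. It gives the time, the measured TCP pose, the force, the opening and the grip force at its end, in the units of the state.
- observe(): the state, without advancing time (a new reading comes with each control period).
- get_image(name): name is "side" or "top"; returns a dict with "img" (420x560x3 uint8, blue, green, red), "range_z" (420x560 float32, m along the optical axis (not along the pixel's ray), 0 where there is no reading), "camera_matrix" (3x3 intrinsics, pixels), "eye" and "rotation" of the camera in the world. Camera axes: x right, y down, z forward; pixel columns grow to the right and rows downward; lengths in m; the calibration is good to about 2 mm. A picture is of the moment at which its call begins.
- close_job(): hands the job in; it is judged then, once.
Trained networks look in the newest picture that a camera, given by its name, has taken for a name from the list of things; names that differ only in an ending like _2 or _b are one class to them, and where a whole thing is asked for, a point or a joint stands for the part that bears it (a point fixed in the world has none). Each returns a list of dicts, best first, with "conf" (0 to 1); they miss things now and then, are a little off and sometimes report something else, mostly with a low value. They report only what shows in the picture. A call takes as long as a camera call. They do not tell look-alikes from the thing itself.
- regions_of(camera, query): "mask" (420x560 bool, what is visible of it).
- landmark_of(camera, query): "point" ([x, y, z] in m, in world coordinates, good to about 4 mm: a listed point, or the origin of a listed thing).
The state is a dict: "time_s": time; "q": joint angles; "qvel": joint speeds; "joint_efforts": joint torques, N m; "position": TCP position; "tool_rot": TCP orientation; "ft_force": force on the tool from outside, world axes, zero at the start; "wrist_torque": the same for the moment, N m; "grip_width": finger opening in m; "gripper_force": force on a finger pad.
Only numpy, scipy, OpenCV 4.12 (cv2) and the standard library are available. Lean on these libraries where they do the work, as an engineer would, in place of code of your own. Each camera call takes 0.05 s, during which the arm holds its last target. There are 200 camera calls.

## Working session

There is one attempt and no reset: what is moved stays moved. The work goes in short steps, Python scripts to look and compute and a shell command to move; the robot and the scene stay as the last step left them, time stands still between calls to the robot, and variables do not carry over. Pictures are saved under pics/ and viewed, at most 10 in all, crops included, and the job is handed in when it is done.

```bash
mkdir -p pics
python3 - <<'E'
from rig import *
import cv2,numpy as np
for c in("top","side"):
    g=get_image(c); cv2.imwrite(f"pics/{c}0.png",g["img"]); print(c,g["eye"].round(3) if hasattr(g["eye"],'round') else g["eye"])
    for n in("mill","jig","cam_foot","cam_knob","vase","bowl","wax"):
        print(n,[(np.round(d["point"],3).tolist(),round(d["conf"],2)) for d in landmark_of(c,n)])
s=observe();print(s["time_s"],s["position"],s["tool_rot"],s["ft_force"],s["grip_width"])
E
```

```text
top [0.455 0.031 1.127]
mill [([0.579, -0.148, 0.001], 0.61)]
jig [([0.37, -0.265, 0.001], 0.96), ([0.369, 0.166, 0.0], 0.88), ([0.514, 0.044, -0.001], 0.68)]
cam_foot [([0.574, 0.052, 0.004], 0.89), ([0.322, -0.085, 0.004], 0.76), ([0.792, -0.039, 0.002], 0.57)]
cam_knob [([0.294, 0.004, 0.043], 0.88), ([0.774, 0.047, 0.047], 0.83), ([0.589, 0.135, 0.045], 0.73)]
vase [([0.394, 0.324, 0.0], 0.82)]
bowl [([0.69, 0.352, -0.002], 0.83), ([0.519, 0.047, 0.001], 0.52)]
wax [([0.712, -0.186, 0.001], 0.86)]
side [0.017 0.569 0.978]
mill [([0.578, -0.149, 0.0], 0.69)]
jig [([0.525, 0.046, 0.002], 0.92), ([0.368, 0.162, -0.006], 0.64), ([0.374, -0.26, -0.001], 0.55)]
cam_foot [([0.792, -0.035, -0.001], 0.98), ([0.577, 0.045, -0.003], 0.63), ([0.318, -0.084, 0.002], 0.61)]
cam_knob [([0.585, 0.139, 0.045], 0.78), ([0.766, 0.045, 0.045], 0.63)]
vase [([0.398, 0.322, 0.001], 0.73)]
bowl [([0.692, 0.354, -0.001], 0.93)]
wax [([0.714, -0.188, 0.001], 0.8)]
0.8 [ 0.19468212 -0.51438325  0.23134039] [[ 9.35267509e-01  3.53941644e-01  1.19185851e-05]
 [ 3.53941644e-01 -9.35267508e-01 -4.35594429e-05]
 [-4.27043545e-06  4.49582152e-05 -9.99999999e-01]] [-1.04380872  0.28488009  0.14491132] 0.08541371166771133
```

View pics/top0.png

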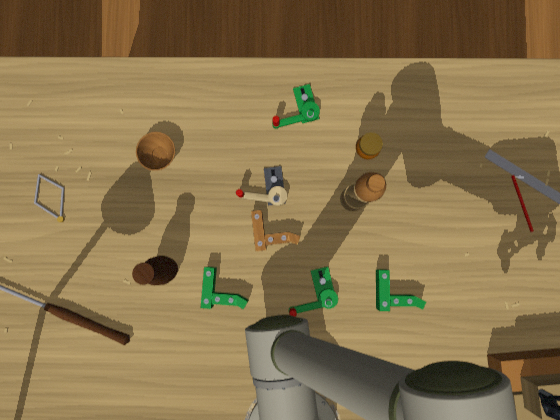

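View pics/side0.png

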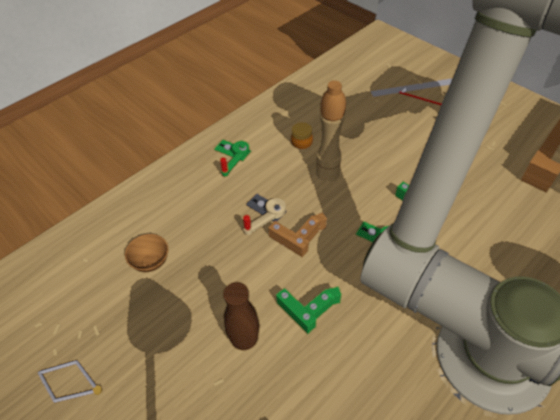

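The top picture shows the brown jig at (268,235), the dark cam foot at (275,183) with its cam at (277,196), and the red knob at (240,193). The mill is at (365,190). The side picture shows the same jig at (298,233), the knob at (247,222) and the mill foot at (328,168).

These could be mistaken for the things I want:
- **Jig:** green look-alikes at top (220,290) and (398,292).
- **Cam:** green look-alikes at top (307,103) and (325,290).
- **Knob:** red knobs on the green cams at (276,121) and (293,313).

I choose the brown jig and the dark foot, and fit their poses next.

```bash
cat > h.py <<'E'
from rig import *
import cv2,numpy as np
from scipy.optimize import minimize,least_squares
from scipy.spatial import cKDTree
def cloud(g):
    K=np.array(g["camera_matrix"]);z=g["range_z"];v,u=np.indices(z.shape)
    c=np.stack([(u-K[0,2])/K[0,0]*z,(v-K[1,2])/K[1,1]*z,z],-1)
    return c@np.array(g["rotation"]).T+np.array(g["eye"])
E
python3 - <<'E'
from h import *
P=[];M=[];Kn=[]
for c in("top","side"):
    g=get_image(c);w=cloud(g);im=g["img"].astype(int)
    ok=g["range_z"]>0
    box=ok&(abs(w[...,0]-.52)<.11)&(abs(w[...,1]-.05)<.11)&(abs(w[...,2]-.04)<.005)
    hsv=cv2.cvtColor(g["img"],cv2.COLOR_BGR2HSV)
    s=box&(hsv[...,0]<18)&(hsv[...,1]>110)
    for d in regions_of(c,"jig"):
        m=d["mask"]&box
        print(c,d["conf"],m.sum())
        if m.sum()>60: P.append(w[m][:,:2]);print(P[-1].mean(0))
    red=ok&((hsv[...,0]<6)|(hsv[...,0]>174))&(hsv[...,1]>170)&(im[...,2]>90)&(abs(w[...,0]-.59)<.05)&(abs(w[...,1]-.13)<.05)&(w[...,2]>.03)
    print("knob",red.sum(),w[red].mean(0),w[red].max(0),w[red].min(0))
    m=ok&(abs(w[...,0]-.579)<.06)&(abs(w[...,1]+.148)<.06)&(w[...,2]>.012)&(w[...,2]<.07)
    q=w[m][:,:2]
    f=least_squares(lambda p:np.hypot(*(q-p).T)-.032,[.579,-.148],loss="soft_l1",f_scale=.003);print("mill",c,len(q),f.x,np.abs(f.fun).mean())
    # cam disc top z~29
    m=ok&(abs(w[...,0]-.575)<.05)&(abs(w[...,1]-.05)<.05)&(abs(w[...,2]-.029)<.004)&(hsv[...,1]<130)&(hsv[...,2]>120)
    print("disc",m.sum(),w[m].mean(0),w[m].min(0),w[m].max(0))
def T(n=2e-3):
    a=[(x,y) for x in np.arange(.033,.058,n) for y in np.arange(-.029,.070,n)]
    b=[(x,y) for x in np.arange(-.029,.032,n) for y in np.arange(.033,.058,n)]
    return np.array(a+b)
t=T()
def out(p):
    x,y=p.T
    r=lambda a,b,c,d:np.hypot(np.maximum(np.maximum(a-x,x-b),0),np.maximum(np.maximum(c-y,y-d),0))
    return np.where(x<-.030,0,np.minimum(r(.032,.058,-.030,.070),r(-.03,.032,.032,.058)))
for p in P+[np.vstack(P)]:
    k=cKDTree(p)
    def cost(s):
        R=np.array([[np.cos(s[2]),-np.sin(s[2])],[np.sin(s[2]),np.cos(s[2])]])
        return (out((p-s[:2])@R)**2).mean()*1e6+(np.clip(k.query(t@R.T+s[:2])[0]-.001,0,None)**2).mean()*1e6
    b=min((minimize(cost,[.52,.045,a],method="Nelder-Mead",options=dict(initial_simplex=[[.52,.045,a],[.53,.045,a],[.52,.055,a],[.52,.045,a+.1]])) for a in(1.4,1.6,1.75)),key=lambda r:r.fun)
    print("jig",b.x,np.degrees(b.x[2]),b.fun)
g=get_image("top");cv2.imwrite("pics/c1.png",cv2.resize(g["img"][140:270,210:410],(800,520),interpolation=cv2.INTER_CUBIC))
E
```

```text
top 0.63 0
top 0.62 749
[0.4873229  0.06106455]
top 0.6 0
knob 43 [0.58482418 0.13245192 0.06435955] [0.59306776 0.14057443 0.07249068] [0.57843469 0.12572486 0.03187618]
mill top 97 [ 0.58069182 -0.15108559] 0.00021203104220786045
disc 267 [0.5839887  0.04485445 0.02965386] [0.56091203 0.0185559  0.0250218 ] [0.6069465  0.09655782 0.03299994]
side 0.74 0
side 0.6 703
[0.48366779 0.06656355]
side 0.58 0
knob 78 [0.58037619 0.14089665 0.053914  ] [0.59063946 0.14700464 0.06806808] [0.57383516 0.13227048 0.03026964]
mill side 372 [ 0.57819214 -0.14791133] 0.0010601117920849851
disc 187 [0.58103498 0.04494097 0.02804012] [0.55677043 0.02078762 0.02503254] [0.60502999 0.07908474 0.03298039]
jig [0.52153154 0.04442313 1.7054904 ] 97.71740169664788 0.07361752262852733
jig [0.51790745 0.04910408 1.70224707] 97.53157270432516 0.2321952466851423
jig [0.51950724 0.04699799 1.69084503] 96.8782840091791 0.14856049046416975
```

View pics/c1.png

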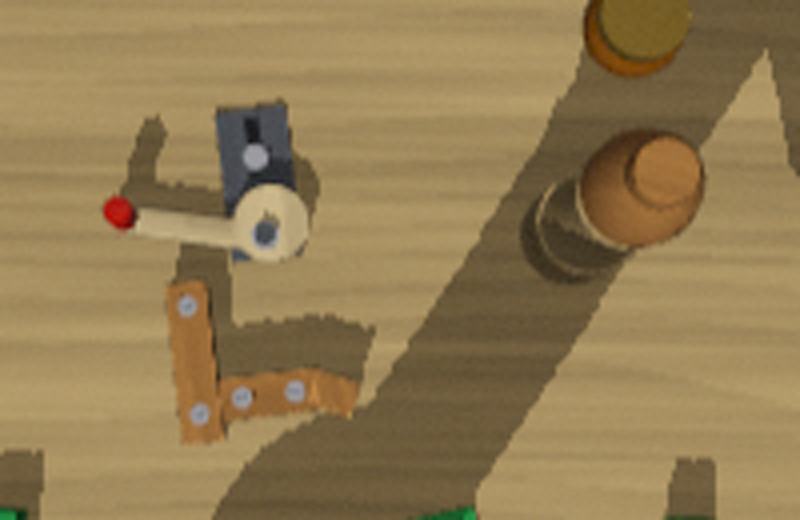

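The crop shows the brown jig, with its back fence on the left at crop (195,360) and its side fence at (290,390). The dark-footed cam's bolt is at crop (265,232) and its red knob at (118,212). The choice is confirmed. Seat ≈ (0.520, 0.0465), yaw ≈ 97.6°, and the mill is at about (-202, -33) mm in the jig frame.

My plan is to tilt the tool back about 35° and push low on the foot with the two fingertips as a V.

```bash
python3 -m pendant '[[[0.96,-0.16,0],[0,0,0]],[[0.96,-0.16,0],[0,0,0]],[[0.96,-0.16,0],[0,0,0]],[[0.96,-0.16,0],[0,0,0]],[[0.96,-0.16,0],[0,0,0]],[[0.96,-0.16,0],[0,0,0]],[[0.96,-0.16,0],[0,0,0]],[[0.96,-0.16,0],[0,0,0]]]' 0.31
python3 -m pendant '[[[0.96,-0.16,0],[0,0,0]],[[0.96,-0.16,0],[0,0,0]],[[0.96,-0.16,0],[0,0,0]],[[0.96,-0.16,0],[0,0,0]],[[0,0,0],[0,0,-1]],[[0,0,0],[0,0,-1]],[[0,0,0],[0,0,-1]],[[0,0,0],[0,0,-1]]]'
python3 -m pendant '[[[0,0,0],[0,0,-1]],[[0,0,0],[0,0,-1]],[[0,0,0],[0,0,-1]],[[0,0,0],[0,0,-1]],[[0,0,0],[0,0,-1]],[[0,0,0],[0,0,-1]],[[0,0,0],[0,0,-1]],[[0,0,0],[0,0,-1]]]'
python3 -m pendant '[[[0,0,0],[0,0,-1]],[[0,0,0],[0,0,-1]],[[0,0,0],[0,0,-1]],[[0,0,0],[0,0,-0.4]]]'
python3 -m pendant '[[[0,0,0],[0,1,0]],[[0,0,0],[0,1,0]],[[0,0,0],[0,1,0]],[[0,0,0],[0,1,0]],[[0,0,0],[0,1,0]],[[0,0,0],[0,1,0]],[[0,0,0],[0,1,0]],[[0,0,0],[0,0,0]]]'
python3 -c "
from rig import *
print(observe())"
```

```text
time_s: 2.05
position: [0.4649, -0.357, 0.2314]
tool_rot: [[0.935, 0.354, 0.0], [0.354, -0.935, -0.0], [0.0, 0.0, -1.0]]
ft_force: [0.2, -1.3, 0.2]
grip_width: 0.0259
gripper_force: 0.0
time_s: 3.05
position: [0.5985, -0.2794, 0.2312]
tool_rot: [[0.756, 0.655, -0.0], [0.655, -0.756, 0.0], [-0.0, -0.0, -1.0]]
ft_force: [0.3, 0.8, -0.2]
grip_width: 0.0264
gripper_force: 0.0
time_s: 4.05
position: [0.5985, -0.2795, 0.2312]
tool_rot: [[0.158, 0.987, -0.0], [0.987, -0.158, 0.0], [0.0, -0.0, -1.0]]
ft_force: [0.5, -0.3, -0.0]
grip_width: 0.0262
gripper_force: 0.0
time_s: 4.55
position: [0.5985, -0.2794, 0.2312]
tool_rot: [[-0.136, 0.991, -0.0], [0.991, 0.136, 0.0], [0.0, -0.0, -1.0]]
ft_force: [-0.4, -0.7, -0.4]
grip_width: 0.0266
gripper_force: 0.0
time_s: 5.55
position: [0.5983, -0.2804, 0.2298]
tool_rot: [[-0.108, 0.991, -0.078], [0.812, 0.133, 0.569], [0.574, -0.002, -0.819]]
ft_force: [0.7, 0.0, 0.2]
grip_width: 0.0266
gripper_force: 0.0
{'time_s': 5.55, 'q': array([-43.62079206,  45.42516642,  38.67872401,  25.0089974 ,
       122.04338524, -42.75130067]), 'qvel': array([ 1.27374959, -1.99786925,  0.47909411, -1.41513181, -1.46038247,
       -0.63490554]), 'joint_efforts': array([ -0.85120529, -64.3694973 , -23.72616649,   1.36669222,
         1.47524413,   0.11648502]), 'position': array([ 0.59828793, -0.28037944,  0.22984699]), 'tool_rot': array([[-0.10764818,  0.99114753, -0.07770743],
       [ 0.81150376,  0.1327529 ,  0.56906793],
       [ 0.57434616, -0.00180075, -0.81861056]]), 'ft_force': array([0.7363094 , 0.01949621, 0.18657554]), 'wrist_torque': array([-0.29523823, -0.03580981, -0.0161519 ]), 'gripper_force': 0.0, 'grip_width': 0.026614298791630624}
```

```bash
python3 -m pendant '[[[-0.57,0,0.82],[0,0,0]],[[-0.57,0,0.82],[0,0,0]],[[-0.57,0,0.82],[0,0,0]],[[-0.57,0,0.82],[0,0,0]],[[-0.57,0,0.82],[0,0,0]],[[-0.25,0,0.35],[0,0,0]],[[0,0,0],[0,0,0]]]'
python3 -m pendant '[[[0.82,0,0.57],[0,0,0]],[[0.5,0,0.35],[0,0,0]],[[0,0,0],[0,0,0]]]'
python3 - <<'E'
from h import *
g=get_image("side");cv2.imwrite("pics/s2.png",cv2.resize(g["img"][60:270,180:460],(800,600)))
for c in("top","side"):
    g=get_image(c);w=cloud(g)
    m=(g["range_z"]>0)&(abs(w[...,0]-.579)<.05)&(abs(w[...,1]+.145)<.045)&(w[...,2]>.05)&(w[...,2]<.07);q=w[m][:,:2]
    f=least_squares(lambda p:np.hypot(*(q-p).T)-.032,[.579,-.148],loss="soft_l1",f_scale=.003);print(c,len(q),f.x)
E
```

```text
time_s: 6.42
position: [0.5984, -0.2787, 0.0143]
tool_rot: [[-0.11, 0.991, -0.078], [0.812, 0.135, 0.568], [0.573, -0.001, -0.819]]
ft_force: [-0.0, 0.2, 0.4]
grip_width: 0.0261
gripper_force: 0.0
time_s: 6.8
position: [0.5904, -0.2143, 0.0168]
tool_rot: [[-0.113, 0.991, -0.076], [0.813, 0.136, 0.567], [0.572, 0.002, -0.821]]
ft_force: [0.4, -0.8, -0.1]
grip_width: 0.0266
gripper_force: 0.0
top 6 [ 0.5803283  -0.15097377]
side 142 [ 0.57808244 -0.14812399]
```

View pics/s2.png

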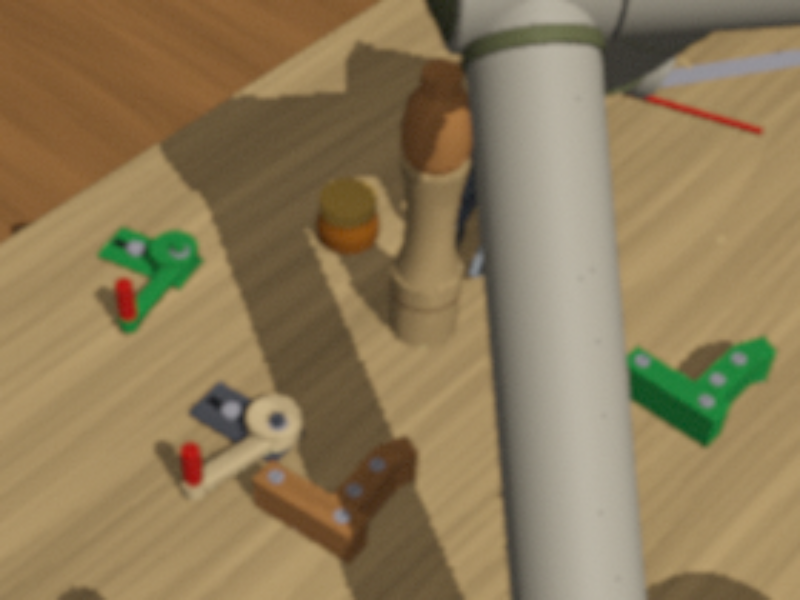

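The mill still stands at crop (427,300), and the gripper is behind it, hidden by the forearm. Now I approach slowly to contact.

```bash
python3 -m pendant '[[[0.12,-0.06,0.17],[0,0,0]],[[0.16,0,0.11],[0,0,0]],[[0.12,0,0.09],[0,0,0]],[[0.08,0,0.06],[0,0,0]],[[0,0,0],[0,0,0]]]'
python3 -m pendant '[[[0.06,0,0.045],[0,0,0]],[[0.06,0,0.045],[0,0,0]],[[0.06,0,0.045],[0,0,0]],[[0.06,0,0.045],[0,0,0]],[[0,0,0],[0,0,0]]]'
cat > m.py <<'E'
from h import *
J=np.array([.520,.0465]);a=np.radians(97.6);R=np.array([[np.cos(a),-np.sin(a)],[np.sin(a),np.cos(a)]])
s=observe();t=s["position"][:2];print("tcp jig mm",((t-J)@R*1e3).round(1),"z",s["position"][2].round(4),"F jig",(s["ft_force"][:2]@R).round(1))
gs=[(c,get_image(c)) for c in("top","side")]
for c,g in gs:
    w=cloud(g);p0=t+R[:,0]*.038
    hsv=cv2.cvtColor(g["img"],cv2.COLOR_BGR2HSV)
    m=(g["range_z"]>0)&(np.hypot(w[...,0]-p0[0],w[...,1]-p0[1])<.06)&(w[...,2]>.046)&(w[...,2]<.072)&(hsv[...,1]>40)&(((w[...,:2]-p0)@R[:,0])>-.034);q=w[m][:,:2]
    if len(q)<20: print(c,len(q));continue
    f=least_squares(lambda p:np.hypot(*(q-p).T)-.032,p0,loss="soft_l1",f_scale=.002)
    off=np.array([.0015,-.0022])*(1 if c=="top" else -1)
    print(c,len(q),"mill jig mm",((f.x-off-J)@R*1e3).round(1),np.abs(f.fun).mean().round(4))
E
python3 m.py
```

```text
time_s: 7.58
position: [0.5839, -0.1898, 0.0115]
tool_rot: [[-0.11, 0.991, -0.077], [0.812, 0.135, 0.568], [0.574, -0.0, -0.819]]
ft_force: [-0.7, 0.6, -0.7]
grip_width: 0.0269
gripper_force: 0.0
time_s: 8.2
position: [0.5824, -0.1782, 0.0112]
tool_rot: [[-0.11, 0.991, -0.077], [0.812, 0.135, 0.568], [0.573, 0.0, -0.819]]
ft_force: [0.6, -2.7, 0.2]
grip_width: 0.0263
gripper_force: 1.5
tcp jig mm [-231.   -32.1] z 0.0112 F jig [-2.7 -0.3]
top 2
side 183 mill jig mm [-197.1  -32.7] 0.0012
```

Contact was made at about 2.7 N and the mill slides. Next is leg 1, pushing diagonally.

```bash
python3 -m pendant '[[[0.125,-0.04,0.087],[0,0,0]],[[0.125,-0.04,0.087],[0,0,0]],[[0.125,-0.04,0.087],[0,0,0]],[[0.125,-0.04,0.087],[0,0,0]],[[0.125,-0.04,0.087],[0,0,0]],[[0.125,-0.04,0.087],[0,0,0]],[[0.125,-0.04,0.087],[0,0,0]],[[0.125,-0.04,0.087],[0,0,0]]]'; python3 m.py
```

```text
time_s: 9.3
position: [0.5629, -0.1313, 0.0112]
tool_rot: [[-0.11, 0.991, -0.077], [0.812, 0.135, 0.568], [0.574, -0.0, -0.819]]
ft_force: [1.7, -3.6, -0.0]
grip_width: 0.0265
gripper_force: 2.1
tcp jig mm [-181.9  -19. ] z 0.0112 F jig [-3.7 -1.2]
top 0
side 180 mill jig mm [-146.9  -19.5] 0.0011
```

```bash
python3 -m pendant '[[[0.125,-0.05,0.087],[0,0,0]],[[0.125,-0.05,0.087],[0,0,0]],[[0.125,-0.05,0.087],[0,0,0]],[[0.125,-0.05,0.087],[0,0,0]],[[0.125,-0.05,0.087],[0,0,0]],[[0.125,-0.05,0.087],[0,0,0]],[[0.125,-0.05,0.087],[0,0,0]],[[0.125,-0.05,0.087],[0,0,0]]]'; python3 m.py
python3 - <<'E'
from h import *
g=get_image("side");cv2.imwrite("pics/s3.png",cv2.resize(g["img"][110:290,200:440],(800,600)))
E
```

```text
time_s: 10.4
position: [0.5404, -0.0851, 0.0113]
tool_rot: [[-0.11, 0.991, -0.077], [0.812, 0.135, 0.568], [0.574, -0.0, -0.819]]
ft_force: [2.0, -3.1, -0.7]
grip_width: 0.0264
gripper_force: 1.8
tcp jig mm [-133.1   -2.8] z 0.0113 F jig [-3.3 -1.5]
top 0
side 177 mill jig mm [-98.1  -3.2] 0.0009
```

View pics/s3.png

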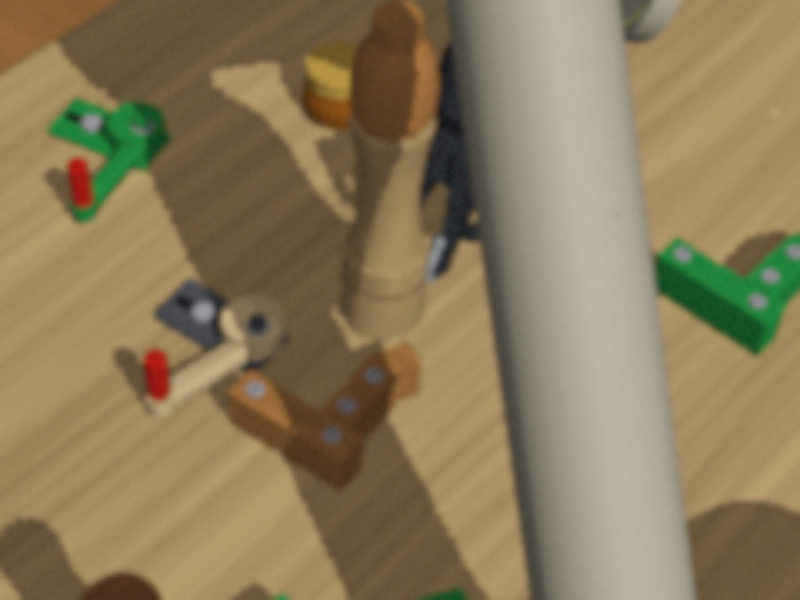

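The mill is upright at crop (385,290), lined up with the jig mouth between the cam at (258,322) and the lead-in at (400,370).

```bash
python3 -m pendant '[[[0.123,-0.005,0.086],[0,0,0]],[[0.123,-0.005,0.086],[0,0,0]],[[0.123,-0.005,0.086],[0,0,0]],[[0.123,-0.005,0.086],[0,0,0]],[[0.123,-0.005,0.086],[0,0,0]],[[0.123,-0.005,0.086],[0,0,0]]]'; python3 m.py
```

```text
time_s: 11.3
position: [0.5345, -0.0495, 0.0114]
tool_rot: [[-0.11, 0.991, -0.077], [0.812, 0.135, 0.568], [0.574, -0.0, -0.819]]
ft_force: [0.5, -3.6, -0.7]
grip_width: 0.0266
gripper_force: 1.8
tcp jig mm [-97.1  -1.7] z 0.0114 F jig [-3.6  0. ]
top 0
side 182 mill jig mm [-62.3  -2. ] 0.0009
```

```bash
python3 -m pendant '[[[0.1,0,0.07],[0,0,0]],[[0.1,0,0.07],[0,0,0]],[[0.1,0,0.07],[0,0,0]],[[0.1,0,0.07],[0,0,0]],[[0.1,0,0.07],[0,0,0]],[[0,0,0],[0,0,0]]]'; python3 m.py
python3 - <<'E'
from h import *
g=get_image("side");cv2.imwrite("pics/s4.png",cv2.resize(g["img"][160:280,220:380],(800,600),interpolation=cv2.INTER_CUBIC))
E
```

```text
time_s: 12.15
position: [0.5311, -0.0252, 0.0114]
tool_rot: [[-0.11, 0.991, -0.078], [0.811, 0.135, 0.569], [0.574, -0.0, -0.819]]
ft_force: [0.1, -1.2, -0.4]
grip_width: 0.026
gripper_force: 0.5
tcp jig mm [-72.5  -1.6] z 0.0114 F jig [-1.2  0.1]
top 1
side 178 mill jig mm [-38.   -1.8] 0.0009
```

View pics/s4.png

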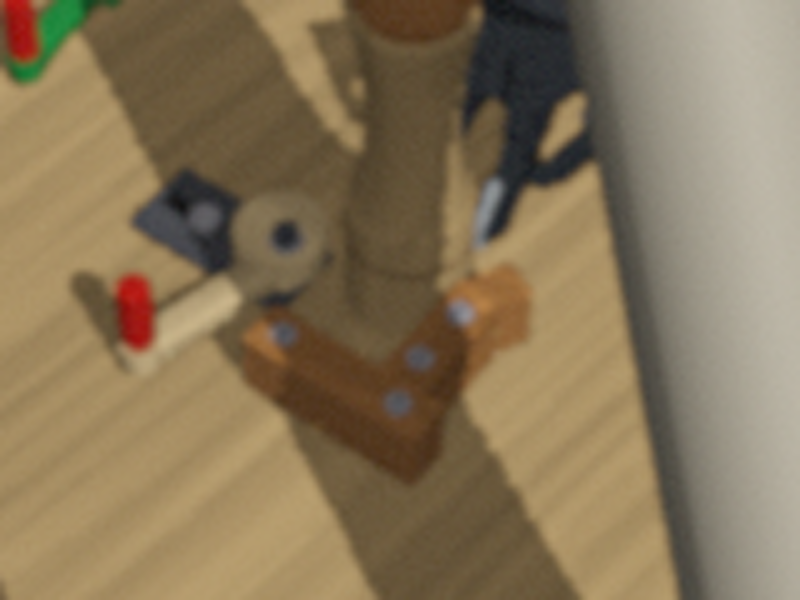

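The mill foot at crop (395,300) is entering the mouth cleanly, and the finger is clear of the side fence. I continue in smaller steps.

```bash
python3 -m pendant '[[[0.08,0,0.056],[0,0,0]],[[0.08,0,0.056],[0,0,0]],[[0.08,0,0.056],[0,0,0]],[[0.08,0,0.056],[0,0,0]]]'; python3 m.py;  python3 -m pendant '[[[0.08,0,0.056],[0,0,0]],[[0.08,0,0.056],[0,0,0]],[[0.04,0,0.028],[0,0,0]]]'; python3 m.py
```

```text
time_s: 12.8
position: [0.5292, -0.0101, 0.0114]
tool_rot: [[-0.11, 0.991, -0.077], [0.812, 0.135, 0.568], [0.573, 0.0, -0.819]]
ft_force: [1.0, -3.9, -0.1]
grip_width: 0.0264
gripper_force: 1.8
tcp jig mm [-57.3  -1.7] z 0.0114 F jig [-4.  -0.5]
top 3
side 190 mill jig mm [-23.   -1.9] 0.0008
time_s: 13.28
position: [0.5278, -0.0004, 0.0114]
tool_rot: [[-0.11, 0.991, -0.077], [0.812, 0.135, 0.568], [0.574, -0.0, -0.819]]
ft_force: [0.2, -3.9, -0.1]
grip_width: 0.0263
gripper_force: 1.8
tcp jig mm [-47.5  -1.6] z 0.0114 F jig [-3.9  0.3]
top 1
side 185 mill jig mm [-13.4  -1.9] 0.0009
```

```bash
python3 -m pendant '[[[0.04,0,0.028],[0,0,0]],[[0.04,0,0.028],[0,0,0]],[[0.04,0,0.028],[0,0,0]],[[0.04,0,0.028],[0,0,0]]]'; python3 m.py;  python3 -m pendant '[[[0.03,0,0.021],[0,0,0]],[[0.03,0,0.021],[0,0,0]]]'; python3 m.py
```

```text
time_s: 13.88
position: [0.5268, 0.0072, 0.0114]
tool_rot: [[-0.11, 0.991, -0.077], [0.812, 0.134, 0.568], [0.574, -0.0, -0.819]]
ft_force: [0.0, -3.2, 0.0]
grip_width: 0.0263
gripper_force: 1.8
tcp jig mm [-39.8  -1.6] z 0.0114 F jig [-3.2  0.4]
top 4
side 176 mill jig mm [-5.4 -2. ] 0.0009
time_s: 14.22
position: [0.5265, 0.01, 0.0114]
tool_rot: [[-0.11, 0.991, -0.077], [0.812, 0.134, 0.568], [0.574, 0.0, -0.819]]
ft_force: [0.8, -3.7, 0.6]
grip_width: 0.0264
gripper_force: 1.8
tcp jig mm [-37.   -1.6] z 0.0114 F jig [-3.8 -0.3]
top 5
side 187 mill jig mm [-2.8 -1.8] 0.001
```

Now 1 mm steps, checking the force each time.

```bash
python3 -m pendant '[[[0.02,0,0.014],[0,0,0]],[[0.02,0,0.014],[0,0,0]]]'|grep force;  python3 -m pendant '[[[0.02,0,0.014],[0,0,0]]]'|grep force;python3 m.py
```

```text
ft_force: [1.0, -3.7, 0.7]
gripper_force: 1.8
ft_force: [0.6, -9.7, 0.9]
gripper_force: 4.1
tcp jig mm [-34.6  -1.7] z 0.0113 F jig [-9.7  0.7]
top 6
side 182 mill jig mm [-1.1 -1.8] 0.0009
```

The back fence is reached. Next I shift toward the side fence in small steps.

```bash
python3 -m pendant '[[[0,-0.02,0],[0,0,0]],[[0,0,0],[0,0,0]]]'|grep force;python3 m.py;  python3 -m pendant '[[[0,-0.02,0],[0,0,0]],[[0,0,0],[0,0,0]]]'|grep force;python3 m.py
```

```text
ft_force: [2.3, -6.5, -0.2]
gripper_force: 3.1
tcp jig mm [-34.7  -1.4] z 0.0114 F jig [-6.8 -1.4]
top 8
side 189 mill jig mm [-1.  -1.9] 0.0009
ft_force: [4.2, -5.1, -0.7]
gripper_force: 3.1
tcp jig mm [-34.7  -0.7] z 0.0114 F jig [-5.6 -3.5]
top 9
side 185 mill jig mm [-1.1 -1.7] 0.0009
```

```bash
for i in 1 2; do python3 -m pendant '[[[0,-0.02,0],[0,0,0]],[[0,0,0],[0,0,0]]]'|grep force;python3 m.py; done
```

```text
ft_force: [3.6, -5.7, -1.0]
gripper_force: 3.2
tcp jig mm [-34.8  -0. ] z 0.0114 F jig [-6.1 -2.8]
top 4
side 189 mill jig mm [-0.9 -1.3] 0.001
ft_force: [3.0, -5.0, -0.6]
gripper_force: 3.4
tcp jig mm [-34.9   0.7] z 0.0114 F jig [-5.3 -2.3]
top 3
side 181 mill jig mm [-1.2 -1. ] 0.0009
```

```bash
for i in 1 2 3; do python3 -m pendant '[[[0,-0.02,0],[0,0,0]],[[0,0,0],[0,0,0]]]'|grep force;python3 m.py; done
```

```text
ft_force: [4.9, -5.6, -1.5]
gripper_force: 3.5
tcp jig mm [-35.    1.2] z 0.0114 F jig [-6.2 -4.1]
top 5
side 177 mill jig mm [-1.  -0.9] 0.0009
ft_force: [7.3, -4.9, -1.8]
gripper_force: 3.7
tcp jig mm [-35.1   1.6] z 0.0115 F jig [-5.8 -6.6]
top 6
side 191 mill jig mm [-0.9 -0.8] 0.0009
ft_force: [6.8, -6.1, -1.2]
gripper_force: 4.1
tcp jig mm [-35.3   2.2] z 0.0116 F jig [-6.9 -5.9]
top 4
side 185 mill jig mm [-1.1 -0.7] 0.001
```

Lateral force rose to about 6.5 N and the mill stopped moving, so it is home against both fences. I back off and check.

```bash
python3 -m pendant '[[[-0.04,0.02,-0.028],[0,0,0]],[[-0.08,0.02,-0.056],[0,0,0]],[[-0.4,0,-0.28],[0,0,0]],[[-0.8,0,-0.56],[0,0,0]],[[-0.8,0,-0.56],[0,0,0]],[[0,0,0],[0,0,0]]]'; sed 's/p0=t+R\[:,0\]\*.038/p0=J/' m.py>m2.py; python3 m2.py
python3 - <<'E'
from h import *
for c in("top","side"):
    g=get_image(c)
    print([(np.round(d["point"],4).tolist(),round(d["conf"],2)) for n in("cam_knob","cam_foot") for d in landmark_of(c,n) if abs(d["point"][0]-.58)<.04])
g=get_image("top");cv2.imwrite("pics/t5.png",cv2.resize(g["img"][150:270,210:370],(800,600),interpolation=cv2.INTER_CUBIC))
E
```

```text
time_s: 18.0
position: [0.5364, -0.0935, 0.0111]
tool_rot: [[-0.108, 0.991, -0.075], [0.812, 0.131, 0.568], [0.573, 0.0, -0.82]]
ft_force: [0.6, 0.6, -0.8]
grip_width: 0.0263
gripper_force: 0.0
tcp jig mm [-140.9    2.2] z 0.0111 F jig [ 0.5 -0.7]
top 3
side 186 mill jig mm [-0.8 -0.7] 0.0008
[([0.5899, 0.1366, 0.0466], 0.83), ([0.5727, 0.0506, 0.0014], 0.7)]
[([0.5887, 0.1403, 0.0447], 0.72), ([0.5764, 0.046, -0.0046], 0.84), ([0.5885, 0.1357, 0.0483], 0.64)]
```

View pics/t5.png

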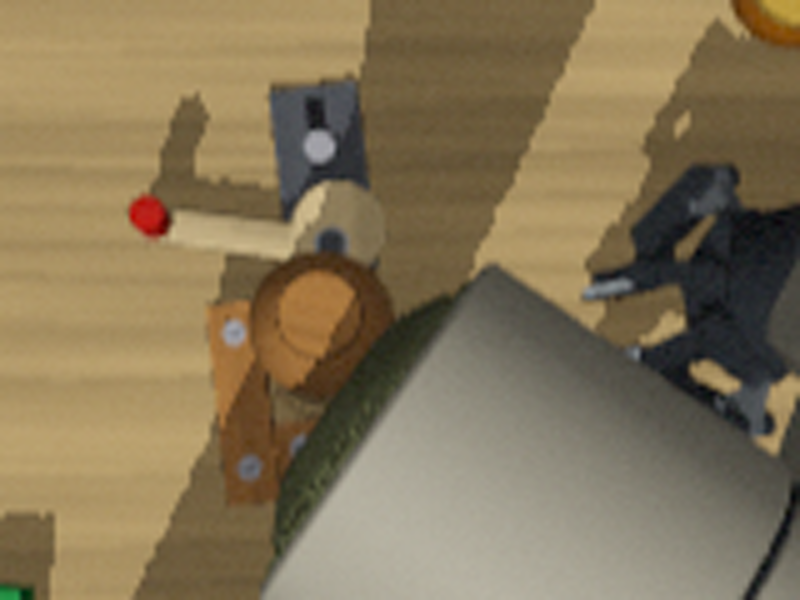

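The mill is seated at crop (320,320) and the gripper has backed away to the right. The lever is still near open with its knob at crop (150,215). Now I rise, straighten the tool, turn it and pass over to the knob.

```bash
python3 -m pendant '[[[0.57,0,-0.82],[0,0,0]],[[0.57,0,-0.82],[0,0,0]],[[0.57,0,-0.82],[0,0,0]],[[0.57,0,-0.82],[0,0,0]],[[0.57,0,-0.82],[0,0,0]],[[0.57,0,-0.82],[0,0,0]],[[0.57,0,-0.82],[0,0,0]],[[0.57,0,-0.82],[0,0,0]]]' 0.12 |head -2
python3 -m pendant '[[[0.57,0,-0.82],[0,0,0]],[[0,0,0],[0,-1,0]],[[0,0,0],[0,-1,0]],[[0,0,0],[0,-1,0]],[[0,0,0],[0,-1,0]],[[0,0,0],[0,-1,0]],[[0,0,0],[0,-1,0]],[[0,0,0],[0,-1,0]]]'
python3 -m pendant '[[[0,0,0],[0,0,-1]],[[0,0,0],[0,0,-1]],[[0,0,0],[0,0,-1]],[[0,0,0],[0,0,-1]],[[0,0,0],[0,0,-1]],[[0,0,0],[0,0,-1]],[[0,0,0],[0,0,-1]],[[0,0,0],[0,0,-1]]]'|head -2
python3 -m pendant '[[[0,0,0],[0,0,-1]],[[0,0,0],[0,0,-1]],[[0,0,0],[0,0,-1]],[[0,0,0],[0,0,0]]]'
```

```text
time_s: 19.45
position: [0.5359, -0.0909, 0.3323]
time_s: 20.45
position: [0.536, -0.0911, 0.371]
tool_rot: [[-0.135, 0.991, 0.0], [0.991, 0.135, -0.003], [-0.003, 0.0, -1.0]]
ft_force: [0.6, -0.3, 0.8]
grip_width: 0.0101
gripper_force: 0.0
time_s: 21.45
position: [0.536, -0.0911, 0.3708]
time_s: 21.95
position: [0.536, -0.0911, 0.3708]
tool_rot: [[-0.889, 0.459, -0.0], [0.459, 0.889, 0.0], [0.0, 0.0, -1.0]]
ft_force: [0.0, -0.2, 0.3]
grip_width: 0.0102
gripper_force: 0.0
```

Run:
```python
from h import *
import cv2
g=get_image("side")
w=cloud(g);hsv=cv2.cvtColor(g["img"],cv2.COLOR_BGR2HSV)
m=(g["range_z"]>0)&((hsv[...,0]<6)|(hsv[...,0]>174))&(hsv[...,1]>170)&(abs(w[...,0]-.585)<.03)&(abs(w[...,1]-.137)<.03)&(w[...,2]>.028)&(w[...,2]<.066)
q=w[m][:,:2];f=least_squares(lambda p:np.hypot(*(q-p).T)-.009,[.585,.137],loss="soft_l1",f_scale=.002)
K=f.x+[.0015,-.0022];print("knob",len(q),K)
B=np.array([.575,.048]);d=K-B;print(np.hypot(*d),"phi",np.radians(97.6)-np.arctan2(d[1],d[0]))
s=observe();print(s["position"],s["q"],s["grip_width"])
```

```text
knob 70 [0.58692405 0.13424591]
0.08706629352362148 phi 0.27003049740658125
[ 0.53606723 -0.09115481  0.37082226] [-2.21325180e+01  1.79590037e+01  5.76700342e+01  5.81061103e-03
  1.04389977e+02 -8.47799680e+01] 0.01003083841104949
```

```bash
python3 -m pendant '[[[0.36,0.8,0],[0,0,0]],[[0.36,0.8,0],[0,0,0]],[[0.36,0.8,0],[0,0,0]],[[0.36,0.8,0],[0,0,0]],[[0.36,0.8,0],[0,0,0]],[[0.36,0.8,0],[0,0,0]],[[0.36,0.8,0],[0,0,0]],[[0,0,0],[0,0,0]]]'|head -2
python3 -m pendant '[[[0,0,0],[0,-1,0]],[[0,0,0],[0,-1,0]],[[0,0,0],[0,-1,0]],[[0,0,0],[0,-1,0]],[[0,0,0],[0,-1,0]],[[0,0,0],[0,-1,0]],[[0,0,0],[0,-1,0]],[[0,0,0],[0,0,0]]]'
python3 -m pendant '[[[0.57,0,0.82],[0,0,0]],[[0.57,0,0.82],[0,0,0]],[[0.57,0,0.82],[0,0,0]],[[0.57,0,0.82],[0,0,0]],[[0.57,0,0.82],[0,0,0]],[[0.57,0,0.82],[0,0,0]],[[0.4,0,0.57],[0,0,0]],[[0,0,0],[0,0,0]]]'
python3 - <<'E'
from h import *
g=get_image("top");cv2.imwrite("pics/t6.png",cv2.resize(g["img"][120:300,130:370],(800,600),interpolation=cv2.INTER_CUBIC))
E
```

```text
time_s: 23.0
position: [0.5489, 0.1558, 0.3706]
time_s: 24.0
position: [0.5484, 0.1536, 0.3706]
tool_rot: [[-0.729, 0.459, 0.509], [0.376, 0.889, -0.263], [-0.572, -0.001, -0.82]]
ft_force: [-1.0, 0.2, -0.4]
grip_width: 0.0104
gripper_force: 0.0
time_s: 25.0
position: [0.5499, 0.1524, 0.1018]
tool_rot: [[-0.73, 0.46, 0.506], [0.376, 0.888, -0.265], [-0.571, -0.003, -0.821]]
ft_force: [-0.7, -0.5, 0.0]
grip_width: 0.0102
gripper_force: 0.0
```

View pics/t6.png

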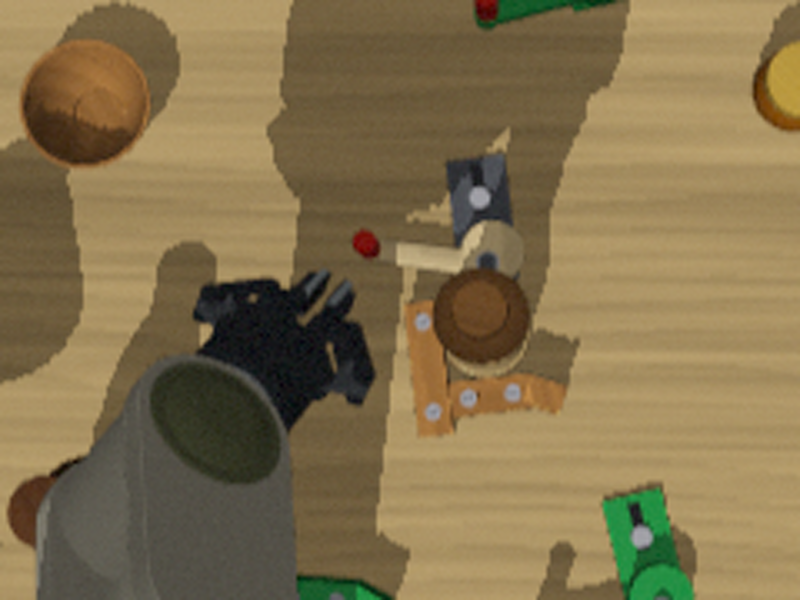

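The gripper at crop (290,330) points its open tips toward the knob at (367,243), and the mill at (480,315) is untouched. The forearm at about (150,500) seems close to the vase at (40,510), so I check its height before descending.

Run:
```python
from h import *
for c in("top","side"):
    g=get_image(c);w=cloud(g)
    for r in(.04,.07,.10):
        m=(g["range_z"]>0)&(np.hypot(w[...,0]-.396,w[...,1]-.323)<r)&(w[...,2]>.2)
        if m.any():
            q=w[m];i=q[:,2].argmin();print(c,r,m.sum(),q[i].round(3),q[:,2].max().round(3))
    a=(g["range_z"]>0)&(w[...,2]>.2)&(w[...,0]>.25)&(w[...,0]<.5)&(w[...,1]>.05)
    for x in(.3,.35,.4,.45):
        b=a&(abs(w[...,0]-x)<.01);q=w[b]
        if b.any(): print(c,x,"y",q[:,1].min().round(3),q[:,1].max().round(3),"z",q[:,2].min().round(3),q[:,2].max().round(3))
s=observe();print(s["q"].round(1))
```

```text
top 0.04 21 [0.411 0.29  0.299] 0.322
top 0.07 533 [0.429 0.277 0.289] 0.357
top 0.1 1446 [0.429 0.277 0.289] 0.408
top 0.3 y 0.135 0.263 z 0.373 0.56
top 0.35 y 0.133 0.276 z 0.331 0.464
top 0.4 y 0.138 0.291 z 0.302 0.432
top 0.45 y 0.148 0.252 z 0.226 0.393
side 0.04 135 [0.399 0.284 0.286] 0.324
side 0.07 984 [0.389 0.278 0.28 ] 0.355
side 0.1 2634 [0.389 0.278 0.28 ] 0.41
side 0.3 y 0.184 0.267 z 0.365 0.535
side 0.35 y 0.175 0.282 z 0.282 0.45
side 0.4 y 0.188 0.294 z 0.283 0.428
side 0.45 y 0.185 0.259 z 0.314 0.389
[ 13.4  26.8 100.4 -44.   32.6 -15.7]
```

The forearm would come too near the vase at this tilt, so I reduce the tilt to 15° and then descend.

```bash
python3 -m pendant '[[[0,0,0],[0,1,0]],[[0,0,0],[0,1,0]],[[0,0,0],[0,1,0]],[[0,0,0],[0,1,0]],[[0.26,0,0.97],[0,0,0]],[[0.19,0,0.70],[0,0,0]],[[0,0,0],[0,0,0]]]'
cat > k.py <<'E'
from h import *
B=np.array([.575,.048]);y0=np.radians(97.6)
s=observe();p=s["position"];f=-s["tool_rot"][:2,0];f=f/np.hypot(*f)
print("tcp",p.round(4),"f phi",((y0-np.arctan2(*f[::-1])) -np.pi/2).round(3) if 0 else "",f.round(3),"F",s["ft_force"].round(1),"q",s["q"].round(0))
for c in("side","top"):
    g=get_image(c);w=cloud(g);hsv=cv2.cvtColor(g["img"],cv2.COLOR_BGR2HSV);off=np.array([.0015,-.0022])*(1 if c=="top" else -1)
    r=np.hypot(w[...,0]-B[0],w[...,1]-B[1])
    m=(g["range_z"]>0)&((hsv[...,0]<6)|(hsv[...,0]>174))&(hsv[...,1]>150)&(abs(r-.09)<.02)&(w[...,2]>.028)&(w[...,2]<.072)
    q=w[m][:,:2]
    if len(q)<8: print(c,len(q));continue
    z=least_squares(lambda x:np.hypot(*(q-x).T)-.009,q.mean(0),loss="soft_l1",f_scale=.002).x-off
    d=z-B;print(c,len(q),"knob",z.round(4),"rad",np.hypot(*d).round(4),"phi",(y0-np.arctan2(d[1],d[0])).round(3),"knob-tcp along f,left",(np.array([(z-p[:2])@f,(z-p[:2])@[-f[1],f[0]]])*1e3).round(1))
w=cloud(g);m=(np.hypot(w[...,0]-.396,w[...,1]-.323)<.06)&(w[...,2]>.2)
if m.any(): print("arm min z near vase",w[m][:,2].min().round(3))
E
python3 k.py
```

```text
time_s: 26.02
position: [0.5496, 0.1535, 0.0339]
tool_rot: [[-0.859, 0.458, 0.228], [0.443, 0.889, -0.118], [-0.257, -0.001, -0.966]]
ft_force: [-0.1, -0.1, -0.0]
grip_width: 0.0104
gripper_force: 0.0
tcp [0.5496 0.1535 0.0339] f phi  [ 0.889 -0.458] F [-0.1 -0.1 -0. ] q [  8.  33.  94. -13.  41. -46.]
side 0
top 44 knob [0.588  0.1318] rad 0.0848 phi 0.286 knob-tcp along f,left [44.  -1.7]
```

```bash
python3 -m pendant '[[[-0.24,0,0.065],[0,0,0]],[[-0.24,0,0.065],[0,0,0]],[[-0.05,0,0.013],[0,0,0]],[[0,0,0],[0,0,0]]]'|grep -E "pos|force"; for i in 1 2 3; do python3 -m pendant '[[[-0.06,0,0.016],[0,0,0]],[[0,0,0],[0,0,0]]]'|grep -E "pos|ft_force"; done; python3 k.py
```

```text
position: [0.5695, 0.1433, 0.0342]
ft_force: [0.2, -0.2, 0.5]
gripper_force: 0.0
position: [0.5712, 0.1425, 0.034]
ft_force: [-1.7, 1.0, 1.2]
position: [0.5738, 0.1415, 0.0341]
ft_force: [-0.8, 4.9, 0.0]
position: [0.5763, 0.1408, 0.0342]
ft_force: [0.0, 7.3, -0.1]
tcp [0.5763 0.1408 0.0342] f phi  [ 0.889 -0.458] F [ 0.   7.3 -0.1] q [  6.  35.  91. -12.  42. -49.]
side 11 knob [0.5741 0.1348] rad 0.0868 phi 0.122 knob-tcp along f,left [ 0.8 -6.3]
top 31 knob [0.5868 0.1383] rad 0.0911 phi 0.263 knob-tcp along f,left [10.5  2.6]
```

The knob is nested in the fingertip V, and the reaction is radial because I pushed toward the bolt. I relieve that by 2 mm, then orbit about the bolt.

```bash
python3 -m pendant '[[[0.022,0.044,-0.006],[0,0,0]],[[-0.09,0.041,0.024],[0.13,0,0.48]],[[-0.09,0.041,0.024],[0.13,0,0.48]],[[-0.09,0.041,0.024],[0.13,0,0.48]],[[-0.09,0.041,0.024],[0.13,0,0.48]]]'; python3 k.py
```

```text
time_s: 28.1
position: [0.5922, 0.1401, 0.0341]
tool_rot: [[-0.768, 0.606, 0.205], [0.585, 0.795, -0.157], [-0.259, -0.001, -0.966]]
ft_force: [-1.0, 2.2, -0.4]
grip_width: 0.0102
gripper_force: 1.7
tcp [0.5922 0.1401 0.0341] f phi  [ 0.796 -0.606] F [-1.   2.2 -0.4] q [  7.  37.  87. -14.  47. -37.]
side 29 knob [0.5913 0.1388] rad 0.0922 phi 0.31 knob-tcp along f,left [ 0.1 -1.6]
top 45 knob [0.6081 0.13  ] rad 0.0884 phi 0.516 knob-tcp along f,left [18.8  1.7]
arm min z near vase 0.554
```

Run:
```python
from h import *
for c in("top","side"):
    g=get_image(c);w=cloud(g)
    for x in(.42,.46,.50,.54,.58,.62):
        m=(g["range_z"]>0)&(abs(w[...,0]-x)<.01)&(w[...,1]>-.08)&(w[...,1]<.3)&(w[...,2]>.12);q=w[m]
        if m.any(): print(c,x,"y",q[:,1].min().round(3),q[:,1].max().round(3),"z",q[:,2].min().round(3),q[:,2].max().round(3))
g=get_image("side");cv2.imwrite("pics/s7.png",cv2.resize(g["img"][60:300,140:460],(800,600)))
```

```text
top 0.42 y 0.112 0.299 z 0.122 0.486
top 0.46 y 0.101 0.238 z 0.308 0.42
top 0.5 y 0.019 0.243 z 0.204 0.389
top 0.54 y 0.019 0.248 z 0.121 0.362
top 0.58 y 0.114 0.233 z 0.265 0.339
top 0.62 y 0.189 0.202 z 0.121 0.133
side 0.42 y 0.214 0.222 z 0.289 0.31
side 0.46 y 0.218 0.242 z 0.259 0.364
side 0.5 y 0.201 0.248 z 0.232 0.347
side 0.54 y 0.134 0.254 z 0.121 0.358
side 0.58 y 0.139 0.196 z 0.123 0.333
side 0.62 y 0.19 0.204 z 0.124 0.131
```

View pics/s7.png

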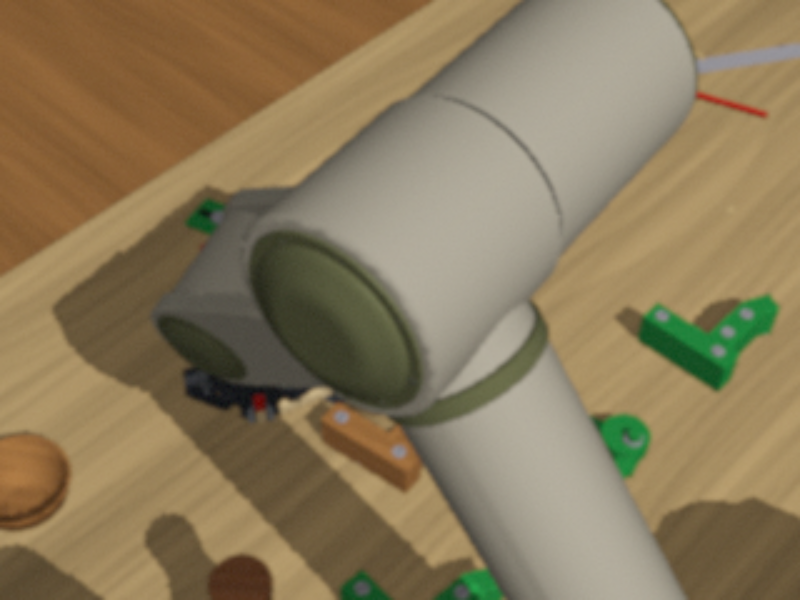

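The wrist stands beside the mill, which is hidden behind it, and the vase at crop (240,580) is clear. The red knob is in the fingertips at crop (260,402). I keep orbiting and lean the tool back, to keep the wrist away from the mill.

```bash
python3 -m pendant '[[[-0.09,0.041,0.024],[0.13,-0.5,0.48]],[[-0.089,0.041,0.028],[0.15,-0.5,0.48]],[[-0.088,0.041,0.032],[0.17,-0.5,0.47]],[[-0.086,0.041,0.036],[0.19,-0.5,0.46]]]'; python3 k.py;python3 -m pendant '[[[-0.085,0.041,0.039],[0.21,-0.5,0.45]],[[-0.083,0.041,0.043],[0.23,-0.5,0.44]],[[-0.081,0.041,0.047],[0.25,-0.5,0.43]],[[-0.079,0.041,0.05],[0.27,-0.5,0.42]]]'; python3 k.py
cat > a.py <<'E'
from h import *
for c in("top","side"):
    g=get_image(c);w=cloud(g)
    for x in(.46,.50,.54,.58,.62):
        m=(g["range_z"]>0)&(abs(w[...,0]-x)<.01)&(w[...,1]>.09)&(w[...,1]<.35)&(w[...,2]>.2);q=w[m]
        if m.any(): print(c,x,"y",q[:,1].min().round(3),q[:,1].max().round(3),"z",q[:,2].min().round(3),q[:,2].max().round(3))
E
python3 a.py
```

```text
time_s: 28.85
position: [0.6075, 0.1355, 0.0339]
tool_rot: [[-0.614, 0.734, 0.29], [0.666, 0.679, -0.308], [-0.423, 0.004, -0.906]]
ft_force: [0.1, 3.3, -2.9]
grip_width: 0.01
gripper_force: 2.0
tcp [0.6075 0.1355 0.0339] f phi  [ 0.678 -0.735] F [ 0.1  3.3 -2.9] q [ 10.  38.  86. -30.  45. -13.]
side 0
top 44 knob [0.6198 0.1228] rad 0.0872 phi 0.672 knob-tcp along f,left [17.7  0.5]
arm min z near vase 0.547
time_s: 29.45
position: [0.6222, 0.128, 0.0339]
tool_rot: [[-0.442, 0.84, 0.315], [0.691, 0.543, -0.478], [-0.572, 0.007, -0.82]]
ft_force: [0.3, 4.3, -2.3]
grip_width: 0.0102
gripper_force: 2.2
tcp [0.6222 0.128  0.0339] f phi  [ 0.539 -0.842] F [ 0.3  4.3 -2.3] q [ 14.  42.  83. -44.  51.   8.]
side 0
top 48 knob [0.632  0.1163] rad 0.0889 phi 0.828 knob-tcp along f,left [15.1  2. ]
arm min z near vase 0.288
top 0.46 y 0.166 0.306 z 0.275 0.4
top 0.5 y 0.164 0.315 z 0.25 0.369
top 0.54 y 0.172 0.318 z 0.202 0.343
top 0.58 y 0.182 0.273 z 0.209 0.317
top 0.62 y 0.222 0.24 z 0.256 0.273
side 0.46 y 0.272 0.308 z 0.233 0.298
side 0.5 y 0.223 0.319 z 0.214 0.366
side 0.54 y 0.218 0.323 z 0.225 0.34
side 0.58 y 0.216 0.275 z 0.267 0.311
```

```bash
python3 -m pendant '[[[-0.066,0.079,0.046],[0.29,0,0.41]],[[-0.075,0.043,0.052],[0.29,0,0.41]],[[-0.075,0.043,0.052],[0.29,0,0.41]],[[-0.075,0.043,0.052],[0.29,0,0.41]],[[0,0,0],[0,0,0]]]'; python3 k.py; python3 a.py|head -4
```

```text
time_s: 30.28
position: [0.6367, 0.119, 0.0343]
tool_rot: [[-0.314, 0.922, 0.226], [0.758, 0.387, -0.526], [-0.572, 0.006, -0.82]]
ft_force: [0.3, 1.5, -1.1]
grip_width: 0.0099
gripper_force: 0.6
tcp [0.6367 0.119  0.0343] f phi  [ 0.383 -0.924] F [ 0.3  1.5 -1.1] q [ 13.  44.  77. -41.  59.  12.]
side 0
top 49 knob [0.6431 0.1052] rad 0.0889 phi 1.005 knob-tcp along f,left [15.2  0.6]
arm min z near vase 0.502
top 0.46 y 0.17 0.299 z 0.295 0.435
top 0.5 y 0.164 0.308 z 0.275 0.373
top 0.54 y 0.168 0.32 z 0.25 0.361
top 0.58 y 0.177 0.325 z 0.207 0.338
```

```bash
cat > f.py <<'E'
from rig import *
import numpy as np
s=observe();B=np.array([.575,.048]);p=s["position"][:2];f=-s["tool_rot"][:2,0];f/=np.hypot(*f)
d=p+.0155*f-B;r=d/np.hypot(*d);t=np.array([r[1],-r[0]]);F=s["ft_force"][:2]
print("t",s["time_s"],"phi",(np.radians(97.6)-np.arctan2(d[1],d[0])).round(3),"Ft",(-F@t).round(2),"Fr",(F@r).round(2),"z",s["position"][2].round(4))
E
for i in 1 2 3; do python3 -m pendant '[[[-0.075,0.043,0.052],[0.29,0,0.41]],[[0,0,0],[0,0,0]]]' >/dev/null; python3 f.py; done
```

```text
t 30.725 phi 1.045 Ft 1.25 Fr 0.59 z 0.0343
t 30.975 phi 1.089 Ft 1.5 Fr -0.44 z 0.0343
t 31.225 phi 1.133 Ft 1.27 Fr 0.41 z 0.0343
```

```bash
for i in 1 2; do python3 -m pendant '[[[-0.075,0.043,0.052],[0.29,0,0.41]],[[0,0,0],[0,0,0]]]' >/dev/null; python3 f.py; done;  python3 -m pendant '[[[-0.037,0.021,0.026],[0.14,0,0.2]],[[0,0,0],[0,0,0]]]' >/dev/null; python3 f.py
```

```text
t 31.475 phi 1.175 Ft 2.8 Fr 1.76 z 0.0343
t 31.725 phi 1.219 Ft 1.36 Fr 2.05 z 0.0343
t 31.975 phi 1.236 Ft 2.41 Fr 2.44 z 0.0344
```

```bash
for i in 1 2 3; do python3 -m pendant '[[[-0.035,0.031,0.025],[0.14,0,0.2]],[[0,0,0],[0,0,0]]]' >/dev/null; python3 f.py; done
```

```text
t 32.225 phi 1.259 Ft 1.56 Fr 2.17 z 0.0344
t 32.475 phi 1.281 Ft 1.82 Fr 0.25 z 0.0343
t 32.725 phi 1.302 Ft 1.42 Fr -0.14 z 0.0342
```

```bash
for i in 1 2 3; do python3 -m pendant '[[[-0.037,0.023,0.026],[0.14,0,0.2]],[[0,0,0],[0,0,0]]]' >/dev/null; python3 f.py; done
```

```text
t 32.975 phi 1.323 Ft 1.02 Fr -1.12 z 0.0342
t 33.225 phi 1.344 Ft 1.33 Fr -1.93 z 0.0342
t 33.475 phi 1.366 Ft 1.92 Fr -1.25 z 0.0342
```

```bash
for i in 1 2 3; do python3 -m pendant '[[[-0.037,0.019,0.026],[0.14,0,0.2]],[[0,0,0],[0,0,0]]]' >/dev/null; python3 f.py; done
```

```text
t 33.725 phi 1.387 Ft 1.07 Fr -1.18 z 0.0342
t 33.975 phi 1.407 Ft 1.75 Fr -0.49 z 0.0343
t 34.225 phi 1.425 Ft 3.52 Fr 0.04 z 0.0343
```

```bash
for i in 1 2; do python3 -m pendant '[[[-0.02,0.009,0.014],[0.07,0,0.1]],[[0,0,0],[0,0,0]]]' >/dev/null; python3 f.py; done
```

```text
t 34.475 phi 1.435 Ft 4.54 Fr 0.93 z 0.0343
t 34.725 phi 1.444 Ft 6.27 Fr 1.22 z 0.0343
```

```bash
for i in 1 2 3; do python3 -m pendant '[[[0,0,0],[0,0,0]]]' >/dev/null; python3 f.py; done
```

```text
t 34.85 phi 1.444 Ft 5.57 Fr 0.64 z 0.0343
t 34.975 phi 1.443 Ft 5.61 Fr 1.23 z 0.0343
t 35.1 phi 1.443 Ft 5.52 Fr 1.54 z 0.0343
```

```bash
python3 -m pendant '[[[-0.01,0.004,0.007],[0.03,0,0.05]],[[0,0,0],[0,0,0]]]' >/dev/null; python3 f.py; for i in 1 2; do python3 -m pendant '[[[0,0,0],[0,0,0]]]' >/dev/null; python3 f.py; done
```

```text
t 35.35 phi 1.448 Ft 6.08 Fr 1.56 z 0.0343
t 35.475 phi 1.448 Ft 6.67 Fr 2.42 z 0.0343
t 35.6 phi 1.448 Ft 6.2 Fr 1.44 z 0.0343
```

The clamp is firm at about 6.2 N. I let go straight back and then rise.

```bash
python3 -m pendant '[[[0.05,-0.01,-0.035],[0,0,0]],[[0.1,0,-0.07],[0,0,0]],[[0.4,0,-0.28],[0,0,0]],[[0.4,0,-0.28],[0,0,0]],[[-0.57,0,-0.82],[0,0,0]],[[-0.57,0,-0.82],[0,0,0]],[[0,0,0],[0,0,0]],[[0,0,0],[0,0,0]]]'; python3 m2.py; python3 k.py
python3 - <<'E'
from h import *
g=get_image("top");cv2.imwrite("pics/t8.png",cv2.resize(g["img"][90:300,120:400],(800,600),interpolation=cv2.INTER_CUBIC))
E
```

```text
time_s: 36.6
position: [0.6635, 0.1325, 0.1136]
tool_rot: [[0.05, 0.998, -0.032], [0.82, -0.06, -0.569], [-0.57, 0.002, -0.821]]
ft_force: [0.7, 0.0, -0.7]
grip_width: 0.0099
gripper_force: 0.0
tcp jig mm [  66.3 -153.7] z 0.1136 F jig [-0.1 -0.7]
top 11
side 4
tcp [0.6634 0.1321 0.1129] f phi  [-0.061 -0.998] F [-0.8 -0.3 -0.6] q [ 13.  47.  54. -33.  90.  20.]
side 0
top 47 knob [0.6617 0.0736] rad 0.0904 phi 1.416 knob-tcp along f,left [58.4  1.9]
arm min z near vase 0.464
```

View pics/t8.png

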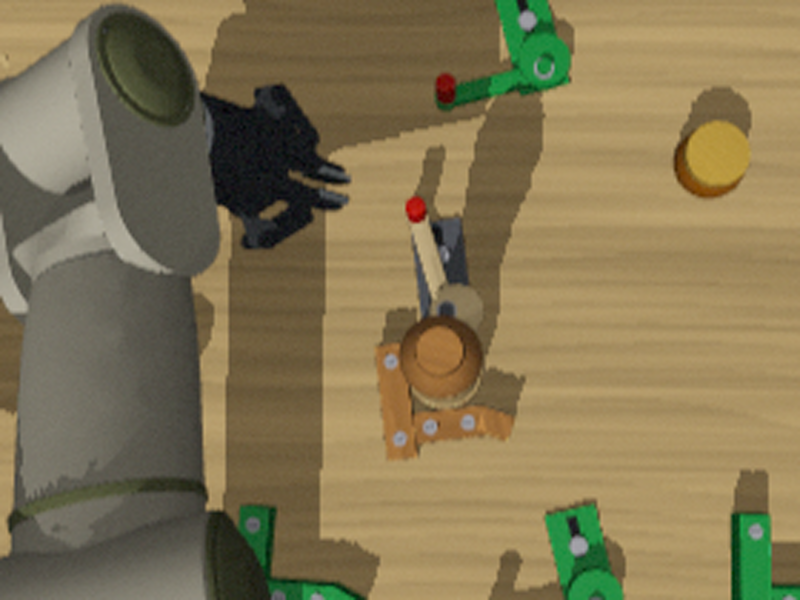

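The lever stands swung over with its knob at crop (415,208). The mill is upright in the corner at (440,355), and the gripper at (290,180) touches nothing. I hand in.

```bash
python3 -c "
from rig import *
print(close_job())"
```

```text
the job is handed in; nothing more can be done
None
```

The job is handed in at about 37 s of the 72 s allowed. The mill was slid upright against both fences, the cam was swung to about 1.45 rad at roughly 6 N on the knob, and the arm was backed clear. The judge's verdict was not shown, and the vase and bowl were hidden behind the arm in my last picture.

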